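# Grade three rubber roller buffers by feel

### The arm

A 6-joint arm with a two-finger parallel gripper is mounted at the origin on the work surface. World frame = base frame: x ahead of the robot, y to its left, z up, the work surface at z = 0. Lengths are in m, angles in rad, forces in N, time in s.
With the tool pointing down it reaches from about 0.275 to 0.75 m from the base axis. Payload 10.2 kg.
Tool frame: the origin (TCP) lies at the very end of the fingers, on their centre line; the grasp point (between the pads) lies 19 mm behind it; z points along the fingers, y is the line along which they close (so a half turn about z gives the same grasp; the last joint's range is limited). The gripper opens to 88 mm and grips with 3 to 60 N. Pads are 18 mm wide; open, the fingers measure 123 mm over their backs; the gripper's body (75 mm by 187 mm) begins 45 mm behind the grasp point.
Start: joints at [-1.524, 0.313, 1.498, -0, 1.331, -0.223], TCP at [0.14, -0.506, 0.239] pointing down, gripper open.
Joint ranges: [-2.94, 2.94], [-0.97, 2.17], [0.19, 2.56], [-1.23, 4.37], [0.02, 3.11], [-2.88, 2.88]. Speed limits (rad/s): [2.39, 2.39, 3.01, 3.14, 3.14, 3.14].

### API

Orientations are given as a unit quaternion [w, x, y, z].
In Python, from rig import ctrl gives the robot as it stands.
- The arm moves only by the shell command python3 -m jog 'ROWS' [FORCE]. ROWS is JSON, a list of rows, each a list of 7 numbers: the turn, a rotation vector about the tool's x, y, z in rad, then the shift along the tool's x, y, z in mm, then the opening, from -1 (shut) to 1 (fully open). A call has exactly 5 rows; each row shifts and turns the commanded pose from where the row before left it, along the tool's axes as they then stand; what a row does not reach is not made up. A row lasts 1/10 s, in which the tool goes at most 50 mm and 8.59 degrees, less where a joint would pass 70% of its speed; a pose out of reach is approached as far as the arm can. A call with a gripper value outside its range is refused whole. The fingers move at their own pace and stop on an object; FORCE is the grip in N (left out, the last holds). Time passes only in rows, so rows that do not move let the fingers close, or fill a call up. It gives the time, the measured TCP pose, the force, the opening and the grip force at its end, in the units of the state.
- ctrl.get_obs(): the state, without advancing time (a new reading comes with each control period).
- ctrl.snapshot(name): name is "scene" or "top"; returns (picture, depth): 384x512x3 uint8, blue, green, red; 384x512 float32, m along the optical axis (not along the pixel's ray), 0 where there is no reading.
- ctrl.calibration(name): a dict with "fx", "fy", "cx", "cy" (pixels), "R" (3x3) and "t" (3): a world point X has camera coordinates R X + t. Camera axes: x right, y down, z forward; pixel columns grow to the right and rows downward; lengths in m; the calibration is good to about 2 mm. A picture is of the moment at which its call begins. calibration takes no time and is no camera call.
- ctrl.job_done(): hands the job in; it is judged then, once.
Trained networks look in the newest picture that a camera, given by its name, has taken for a name from the list of things; names that differ only in an ending like _2 or _b are one class to them, and where a whole thing is asked for, a point or a joint stands for the part that bears it (a point fixed in the world has none). Each returns a list of dicts, best first, with "score" (0 to 1); they miss things now and then, are a little off and sometimes report something else, mostly with a low value. They report only what shows in the picture. A call takes as long as a camera call. They do not tell look-alikes from the thing itself.
- ctrl.spot_in(camera, label): "point" ([column, row] in pixels, amid what is visible of it).
- ctrl.tip_of(camera, label): "point" ([column, row] in pixels: a listed point, or the origin of a listed thing).
The state is a dict: "clock": time; "qpos": joint angles; "qvel": joint speeds; "effort": joint torques, N m; "position": TCP position; "tcp_rot": TCP orientation; "ft_force": force on the tool from outside, world axes, zero at the start; "moment": the same for the moment, N m; "opening": finger opening in m; "grip_force": force on a finger pad.
Only numpy, scipy, OpenCV 4.12 (cv2) and the standard library are available. Lean on these libraries where they do the work, as an engineer would, in place of code of your own. Each camera call takes 0.05 s, during which the arm holds its last target. There are 200 camera calls.

### The job

Three look-alike rubber buffers came off the roller machine: one is still firm, one middling, one perished. Starting from the yellow-dot end of the white rack, press each button in turn straight down about 5 mm (at least 4 mm, held a moment, never more than 8 mm), and feel how hard it pushes back. Then seat the firmest upright and fully home in the socket of the dark steel stand, put the softest in the red scrap bin, leave the middling one in its nest and disturb nothing else.

Things in the scene. Friction and masses are not known exactly. Their poses are not given: they have to be found in the camera images.
- rack: white plastic rack 80 x 270 x 20 with three nests in a row along its y axis, 85 apart; fixed to the table; origin at the centre of its underside, z up; the yellow dot lies at its +y end
- rack_hole0 (a point): centre of the mouth (in the rack's top face) of the nest nearest the yellow dot: a round recess 43 wide, 6 deep; z up. One buffer stands loosely upright in each nest, up to 1.5 off centre; buffers are not tracked, so find them by their nests. A buffer is a rigid aluminium cup (diameter 40, 26 tall, about 150 g, 20 of it above the rack) with a black rubber button (diameter 30) on top
- rack_hole1 (a point): the same point of the middle nest. A button's flat top stands 39 above the rack's top face, give or take 3, differently on each buffer. Pressed, it moves straight down and springs back: it yields from about 1 N on and bottoms out hard at 10; past 8 the rubber is spoilt. Resistance adds about 3.0 N per mm on the firmest, 1.6 on the middling, 0.7 on the softest
- rack_hole2 (a point): the same point of the nest furthest from the yellow dot. All buffers look alike, which is where changes each time. Pick a buffer up by its aluminium cup, with the fingers either side of the button, closing across the rack; press a button with the closed fingertips
- stand_hole0 (a point): centre of the mouth of the round socket (43 wide, 12 deep, chamfered mouth, flat floor) in the top of the dark steel stand, a block 90 x 90 x 30 with four brass bolt heads 4 tall at its corners (36 from the middle in its x and y), fixed to the table; z up. Seated, a buffer's cup stands 14 above the stand's top
- scrap_in (a point): centre of the inner floor of the red scrap bin, open-topped, outside 130 x 130, 45 tall, walls 4, fixed; its x and y axes run along the walls
- roller_1: bystander: knurled steel roller ring, diameter 80, 75 tall, standing; origin at its underside
- roller_2: bystander: a second knurled roller ring, same size
- sprocket: bystander: toothed steel sprocket lying flat, diameter 84, 24 tall; origin at its underside
- bush: bystander: small brass bush, diameter 26, 22 tall, standing between stand and scrap bin; origin at its underside
- wrench: bystander: open-ended wrench lying near the robot; origin about mid-length
- shaft: bystander: plain steel shaft lying down, diameter 22, 160 long; origin at its underside, mid-length
Mind the look-alikes: they are no part of the job. Leave any orange or turquoise look-alike of the part that bears stand_hole0 alone. Of the things shaped like the part that bears scrap_in, the red one is meant.

How it is judged:
On the way, in this order (a step that is already met when the one before it is completed fails the run):
1. the button of the buffer in the nest at the yellow-dot end is pressed at least 4 mm (((horizontal distance between buffer_a_c0 and rack_hole0 below 0.006 m and distance between buffer_a_rubber_c0 and buffer_a_set_c0 below 0.0285 m) or (horizontal distance between buffer_b_c0 and rack_hole0 below 0.006 m and distance between buffer_b_rubber_c0 and buffer_b_set_c0 below 0.0285 m) or (horizontal distance between buffer_c_c0 and rack_hole0 below 0.006 m and distance between buffer_c_rubber_c0 and buffer_c_set_c0 below 0.0285 m))), for 0.15 s.
2. the button of the buffer in the middle nest is pressed at least 4 mm (((horizontal distance between buffer_a_c0 and rack_hole1 below 0.006 m and distance between buffer_a_rubber_c0 and buffer_a_set_c0 below 0.0285 m) or (horizontal distance between buffer_b_c0 and rack_hole1 below 0.006 m and distance between buffer_b_rubber_c0 and buffer_b_set_c0 below 0.0285 m) or (horizontal distance between buffer_c_c0 and rack_hole1 below 0.006 m and distance between buffer_c_rubber_c0 and buffer_c_set_c0 below 0.0285 m))), for 0.15 s.
3. the button of the buffer in the last nest is pressed at least 4 mm (((horizontal distance between buffer_a_c0 and rack_hole2 below 0.006 m and distance between buffer_a_rubber_c0 and buffer_a_set_c0 below 0.0285 m) or (horizontal distance between buffer_b_c0 and rack_hole2 below 0.006 m and distance between buffer_b_rubber_c0 and buffer_b_set_c0 below 0.0285 m) or (horizontal distance between buffer_c_c0 and rack_hole2 below 0.006 m and distance between buffer_c_rubber_c0 and buffer_c_set_c0 below 0.0285 m))), for 0.15 s.
At the end, for the whole second after the job is handed in: the firmest buffer stands upright in the stand's socket, centred within 3 mm and its cup within 2 mm of the floor; the softest lies or stands inside the scrap bin; the middling one is upright in its own nest within 6 mm of where it was (horizontal distance between buffer_a_c0 and stand_hole0 below 0.003 m and z of buffer_a_c0 in the frame of stand_hole0 below 0.003 m and angle between each of buffer_a_c0, buffer_b_c0's own z axis and vertical below 0.08 rad and x of buffer_c_c0 in the frame of scrap_in between -0.056 and 0.056 m and y of buffer_c_c0 in the frame of scrap_in between -0.056 and 0.056 m and z of buffer_c_c0 in the frame of scrap_in below 0.03 m and distance of buffer_b_c0 from where it was at the start of the episode below 0.006 m); the robot touches nothing.
It fails at once if a button is pressed more than 8 mm (rubber spoilt) (distance between buffer_a_rubber_c0 and buffer_a_set_c0 below 0.0243 m or distance between buffer_b_rubber_c0 and buffer_b_set_c0 below 0.0243 m or distance between buffer_c_rubber_c0 and buffer_c_set_c0 below 0.0243 m).
It fails at once if a bystander is moved more than 15 mm (distance of any of roller_1, roller_2, sprocket, bush, wrench, shaft from where it was at the start of the episode above 0.015 m).
It also fails if it takes over 70 s, if anything falls off the work surface, if the arm or the gripper's body presses on something with over 40 N, if the wrist force passes 120 N, or if a joint passes its speed limit or range.

## Working session

There is one attempt and no reset: what is moved stays moved. The work goes in short steps, Python scripts to look and compute and a shell command to move; the robot and the scene stay as the last step left them, time stands still between calls to the robot, and variables do not carry over. Pictures are saved under pics/ and viewed, at most 10 in all, crops included, and the job is handed in when it is done.

```bash
ls; mkdir -p pics; cat > h.py <<'E'
import numpy as np, cv2
from rig import ctrl
def w(cam,px,depth=None,z=None):
    c=ctrl.calibration(cam);R=np.array(c["R"]);t=np.array(c["t"])
    r=np.array([(px[0]-c["cx"])/c["fx"],(px[1]-c["cy"])/c["fy"],1.])
    o=-R.T@t; d=R.T@r
    s=depth if depth is not None else (z-o[2])/d[2]
    return o+s*d
def cloud(cam,D):
    c=ctrl.calibration(cam);R=np.array(c["R"]);t=np.array(c["t"])
    v,u=np.mgrid[:D.shape[0],:D.shape[1]]
    P=np.stack([(u-c["cx"])/c["fx"]*D,(v-c["cy"])/c["fy"]*D,D],-1)
    return (P-t)@R
E
python3 - <<'E'
from h import *
for n in("scene","top"):
    p,d=ctrl.snapshot(n);cv2.imwrite(f"pics/{n}0.png",p);np.save(f"pics/{n}0.npy",d)
    for l in("rack_hole0","rack_hole1","rack_hole2","stand_hole0","scrap_in"):
        r=ctrl.tip_of(n,l)
        print(n,l,[(np.round(x["point"],1).tolist(),round(x["score"],2)) for x in r[:3]])
o=ctrl.get_obs();print(o)
E
```

```text
pics
scene rack_hole0 [([226.6, 185.2], 0.8), ([212.1, 202.6], 0.69), ([202.4, 231.0], 0.66)]
scene rack_hole1 [([226.6, 185.2], 0.8), ([212.1, 202.6], 0.69), ([202.4, 231.0], 0.66)]
scene rack_hole2 [([226.6, 185.2], 0.8), ([212.1, 202.6], 0.69), ([202.4, 231.0], 0.66)]
scene stand_hole0 [([197.6, 139.8], 0.8), ([227.3, 110.4], 0.8), ([318.3, 174.9], 0.6)]
scene scrap_in [([263.3, 277.0], 0.83), ([271.9, 377.5], 0.83)]
top rack_hole0 [([241.1, 220.0], 0.96), ([271.8, 218.1], 0.95), ([306.9, 218.2], 0.72)]
top rack_hole1 [([241.1, 220.0], 0.96), ([271.8, 218.1], 0.95), ([306.9, 218.2], 0.72)]
top rack_hole2 [([241.1, 220.0], 0.96), ([271.8, 218.1], 0.95), ([306.9, 218.2], 0.72)]
top stand_hole0 [([123.9, 283.8], 0.88), ([191.2, 139.6], 0.78), ([192.5, 279.7], 0.58)]
top scrap_in [([386.7, 110.4], 0.97), ([323.4, 143.7], 0.55), ([302.8, 216.4], 0.37)]
{'clock': 0.6, 'qpos': array([-1.52439277e+00,  3.12921338e-01,  1.49771788e+00,  3.29374632e-05,
        1.33103714e+00, -2.23426405e-01]), 'qvel': array([-1.48846297e-03,  8.30029265e-04, -2.06187028e-03, -1.46251889e-04,
       -8.62588751e-04, -2.58060254e-05]), 'effort': array([-2.91587312e-04, -4.01984525e+01, -2.52358550e+01,  6.94842101e-02,
        3.19755636e-02, -1.66256342e-05]), 'position': array([ 0.13993038, -0.50600096,  0.23870251]), 'tcp_rot': array([-4.02758844e-05,  9.90913296e-01,  1.34502189e-01,  1.96345671e-05]), 'ft_force': array([0.00288624, 0.93915981, 0.51126069]), 'moment': array([ 0.01484159, -0.00904903, -0.02447395]), 'grip_force': 0.0, 'opening': 0.08790649548582517}
```

View pics/top0.png

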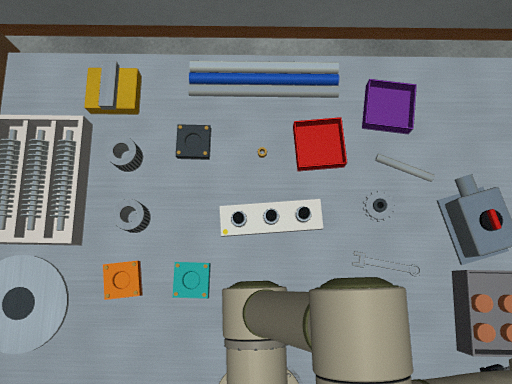

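View pics/scene0.png

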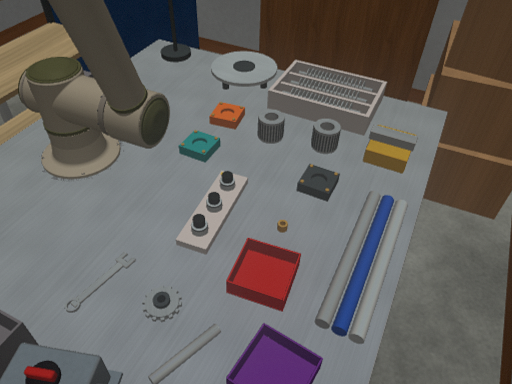

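The top picture shows the rack at (220–325, 200–236) with its yellow dot at (225,231). Buffers are at (238,218), (271,216) and (304,214), the dark stand at (193,141), the red bin at (320,144) and the bush at (262,153). In the scene view the same things are at rack (213,210), stand (318,181) and bin (264,272).

```bash
python3 - <<'E'
from h import *
def rect(P,m):
    r=cv2.minAreaRect((P[m][:,:2]*1000).astype(np.float32));return np.round(np.ravel([*r[0],*r[1],r[2]]),1),m.sum()
for cam,boxes in(("top",dict(rack=(212,190,332,245),stand=(170,118,216,164),bin=(286,110,356,178))),("scene",dict(rack=(170,165,255,255),stand=(290,160,345,202),bin=(220,232,308,312)))):
    p=cv2.imread(f"pics/{cam}0.png");P=cloud(cam,np.load(f"pics/{cam}0.npy"));hsv=cv2.cvtColor(p,cv2.COLOR_BGR2HSV)
    for k,(a,b,c,d) in boxes.items():
        s=P[b:d,a:c];z=s[...,2]
        lo,hi={"rack":(.014,.026),"stand":(.024,.032),"bin":(.038,.05)}[k]
        m=(z>lo)&(z<hi)
        print(cam,k,*rect(s,m),"zmed",np.round(np.median(z[m])*1000,1))
        if k=="rack":
            m=(z>.048)&(z<.07)
            n,L,st,ce=cv2.connectedComponentsWithStats(m.astype(np.uint8))
            for i in range(1,n):
                if st[i,4]>8:
                    q=s[L==i];print("  button",np.round(np.median(q,0)*1000,1),np.round((q.min(0)+q.max(0))*500,1),np.round(np.ptp(q,0)*1000,1),len(q))
    # yellow dot
    m=(hsv[...,0]>22)&(hsv[...,0]<34)&(hsv[...,1]>150)&(hsv[...,2]>150)
    a,b,c,d=boxes["rack"];ys,xs=np.nonzero(m[b:d,a:c]);print(cam,"dot",np.mean(xs)+a,np.mean(ys)+b,len(xs)) if len(xs) else 0
for n,pts in(("top",[(241.1,220),(271.8,218.1),(306.9,218.2),(191.2,139.6)]),("scene",[(226.6,185.2),(212.1,202.6),(202.4,231),(318.3,174.9)])):
    for i,q in enumerate(pts): print(n,np.round(w(n,q,z=.02 if i<3 else .03)*1000,1))
    r=ctrl.tip_of(n,"scrap_in");print([(np.round(x["point"],1),np.round(w(n,x["point"],z=.004)*1000)) for x in r])
    r=ctrl.tip_of(n,"bush");print([(np.round(x["point"],1),np.round(w(n,x["point"],z=.0)*1000),x["score"]) for x in r])
E
```

```text
top rack [471.5 -25.4  80.8 269.9   5. ] 2457 zmed 20.1
  button [ 477.4 -109.1   61.6] [ 478.7 -110.9   57.9] [29.5 29.2 19.1] 110
  button [471.2 -24.8  58. ] [471.4 -24.8  58. ] [27.2 25.8 11.6] 103
  button [463.6  59.7  59.5] [463.7  59.7  58.9] [27.9 26.1 14.2] 108
top stand [677.8 190.2  90.5  91.5  89.2] 684 zmed 29.6
top bin [ 673.1 -154.7  130.8  131.1    6. ] 358 zmed 44.3
top dot 224.875 231.3125 16
scene rack [524.7 -21.7 184.9 272.2   4.8] 1801 zmed 18.7
  button [467.8  55.   57.3] [466.3  56.9  54.8] [28.9 30.9 13.1] 95
  button [475.5 -29.1  56.2] [474.2 -25.7  54.2] [27.1 31.7 12.2] 105
  button [ 483.4 -114.1   59.5] [ 481.4 -111.3   55.7] [28.  28.6 15.3] 128
scene stand [679.6 188.6  96.4  90.3  88.7] 640 zmed 28.6
scene bin [ 675.4 -155.7  130.1  132.6    5.4] 512 zmed 42.8
top [462.1  53.4  20. ]
top [468.5 -27.8  20. ]
top [ 469.6 -120.7   20. ]
top [679.5 194.2  30. ]
[(array([386.7, 110.4]), array([ 781., -348.,    4.])), (array([323.4, 143.7]), array([ 681., -169.,    4.])), (array([302.8, 216.4]), array([ 477., -111.,    4.]))]
[(array([265.2, 154.3]), array([649.,  -8.,   0.]), 0.5)]
scene [465.3  57.4  20. ]
scene [463.3 -17.6  20. ]
scene [ 490.5 -112.    20. ]
scene [675.2 200.4  30. ]
[(array([263.3, 277. ]), array([ 675., -155.,    4.])), (array([271.9, 377.5]), array([ 785., -351.,    4.]))]
[(array([279.5, 228.4]), array([649.,  -2.,   0.]), 0.48)]
```

Both cameras agree:
- **Rack:** centre (471.5, -25.4), yaw 5°.
- **Stand:** (678.5, 189.5).
- **Bin:** (674, -155), yaw about 6°.

Now I move over nest 0 with the fingers shut.

```bash
cat > d.py <<'E'
# shift still to go, in tool mm, and turn about tool z
import sys
from h import *
from scipy.spatial.transform import Rotation as Ro
def delta(x,y,z,yaw=None):
    o=ctrl.get_obs();R=Ro.from_quat(np.roll(o["tcp_rot"],-1)).as_matrix()
    s=R.T@(np.array([x,y,z])-o["position"]*1000)
    c=np.degrees(np.arctan2(R[1,0],R[0,0]))
    print("t",round(o["clock"],2),"pos",np.round(o["position"]*1000,1),"yaw",round(c,2),"tilt",np.round(np.degrees(np.arccos(-R[2,2])),2),"F",np.round(o["ft_force"],2),"shift",np.round(s,1),"turnz",None if yaw is None else round(np.radians(-(yaw-c)),4))
delta(*map(float,sys.argv[1:]))
E
python3 -m jog '[[0,0,0,30.9,-30.6,8,-1],[0,0,0,30.9,-30.6,8,-1],[0,0,0,30.9,-30.6,8,-1],[0,0,0,30.9,-30.6,8,-1],[0,0,0,30.9,-30.6,8,-1]]' 20
python3 -m jog '[[0,0,0,30.9,-30.6,8,-1],[0,0,0,30.9,-30.6,8,-1],[0,0,0,30.9,-30.6,8,-1],[0,0,0,30.9,-30.6,8,-1],[0,0,0,30.9,-30.6,8,-1]]'
python3 -m jog '[[0,0,0,30.9,-30.6,8,-1],[0,0,0,30.9,-30.6,8,-1],[0,0,0,30.9,-30.6,8,-1],[0,0,0,30.9,-30.6,8,-1],[0,0,0,30.9,-30.6,8,-1]]'
python3 -m jog '[[0,0,-0.139,0,0,0,-1],[0,0,-0.139,0,0,0,-1],[0,0,-0.139,0,0,0,-1],[0,0,-0.139,0,0,0,-1],[0,0,-0.139,0,0,0,-1]]'
python3 -m jog '[[0,0,-0.139,0,0,0,-1],[0,0,-0.139,0,0,0,-1],[0,0,-0.139,0,0,0,-1],[0,0,-0.139,0,0,0,-1],[0,0,-0.139,0,0,0,-1]]'
python3 d.py 464 59.5 63 95
```

```text
clock: 1.3
position: [0.2486, -0.3158, 0.1985]
tcp_rot: [0.0, 0.991, 0.134, 0.0]
ft_force: [0.6, -0.2, -1.0]
opening: 0.0505
grip_force: 0.0
clock: 1.8
position: [0.3568, -0.1272, 0.1587]
tcp_rot: [0.0, 0.991, 0.134, 0.0]
ft_force: [1.1, 0.3, 0.4]
opening: 0.0102
grip_force: 0.0
clock: 2.3
position: [0.4651, 0.0618, 0.1185]
tcp_rot: [0.0, 0.991, 0.135, 0.0]
ft_force: [0.8, -1.2, 0.5]
opening: 0.0006
grip_force: 0.0
clock: 2.8
position: [0.4644, 0.0599, 0.1188]
tcp_rot: [0.0, 0.885, 0.466, 0.0]
ft_force: [0.8, -0.4, -0.5]
opening: 0.0006
grip_force: 0.0
clock: 3.3
position: [0.4644, 0.0599, 0.1188]
tcp_rot: [0.0, 0.673, 0.74, 0.0]
ft_force: [1.2, 0.3, -0.0]
opening: 0.0007
grip_force: 0.0
t 3.3 pos [464.4  59.9 118.8] yaw 95.43 tilt 0.01 F [ 1.22  0.3  -0.05] shift [-0.4 -0.4 55.8] turnz 0.0075
```

```bash
cat > f.py <<'E'
from h import *
F=[];Z=[]
for i in range(6):
    ctrl.snapshot("top");o=ctrl.get_obs();F.append(o["ft_force"]);Z.append(o["position"])
print("MEAN t",round(o["clock"],2),"F",np.round(np.mean(F,0),2),"sd",np.round(np.std(F,0)[2],2),"pos",np.round(np.mean(Z,0)*1000,2))
E
python3 -m jog '[[0,0,0,0,0,12,-1],[0,0,0,0,0,12,-1],[0,0,0,0,0,12,-1],[0,0,0,0,0,12,-1],[0,0,0,0,0,7,-1]]' | sed -n '2p;4p'
python3 f.py
python3 -m jog '[[0,0,0,0,0,2,-1],[0,0,0,0,0,2,-1],[0,0,0,0,0,2,-1],[0,0,0,0,0,1,-1],[0,0,0,0,0,0,-1]]' | sed -n '2p;4p'
python3 f.py
```

```text
position: [0.464, 0.0599, 0.0628]
ft_force: [0.8, 0.2, 0.3]
MEAN t 4.1 F [ 0.17 -0.01 -0.44] sd 0.81 pos [464.27  59.92  63.5 ]
position: [0.4645, 0.0599, 0.0568]
ft_force: [-0.5, -0.2, 2.7]
MEAN t 4.9 F [0.1  0.19 2.67] sd 0.44 pos [464.44  59.9   56.85]
```

```bash
python3 -m jog '[[0,0,0,0,0,1,-1],[0,0,0,0,0,1,-1],[0,0,0,0,0,0,-1],[0,0,0,0,0,0,-1],[0,0,0,0,0,0,-1]]' | sed -n '2p;4p'
python3 f.py
```

```text
position: [0.4644, 0.0599, 0.0548]
ft_force: [1.1, -0.1, 5.0]
MEAN t 5.7 F [0.41 0.16 4.46] sd 0.44 pos [464.41  59.9   54.79]
```

```bash
python3 -m jog '[[0,0,0,0,0,0.8,-1],[0,0,0,0,0,0,-1],[0,0,0,0,0,0,-1],[0,0,0,0,0,0,-1],[0,0,0,0,0,0,-1]]' | sed -n '2p;4p'
python3 f.py
python3 -m jog '[[0,0,0,0,0,-15,-1],[0,0,0,0,0,-20,-1],[0,0,0,20,0,0,-1],[0,0,0,0,0,0,-1],[0,0,0,0,0,0,-1]]' | sed -n '2p;4p'
python3 d.py 471.3 -25 63 95
```

```text
position: [0.4644, 0.0599, 0.054]
ft_force: [0.6, -0.1, 5.1]
MEAN t 6.5 F [0.67 0.13 4.86] sd 0.32 pos [464.4   59.9   53.97]
position: [0.462, 0.0798, 0.0883]
ft_force: [-0.5, 0.9, 0.2]
t 7.0 pos [462.   79.8  88.3] yaw 95.15 tilt 0.09 F [-0.49  0.89  0.21] shift [-1.052e+02 -1.000e-01  2.530e+01] turnz 0.0027
```

Nest 0 gives about 0.7 N/mm, so that buffer is soft. On to the middle nest.

```bash
python3 -m jog '[[0,0,0.0027,-35,0,0,-1],[0,0,0,-35,0,0,-1],[0,0,0,-35.2,0,0,-1],[0,0,0,0,0,15,-1],[0,0,0,0,0,10,-1]]' | sed -n '2p;4p'
python3 -m jog '[[0,0,0,0,0,2,-1],[0,0,0,0,0,2,-1],[0,0,0,0,0,2,-1],[0,0,0,0,0,1,-1],[0,0,0,0,0,0,-1]]' | sed -n '2p;4p'
python3 f.py
python3 -m jog '[[0,0,0,0,0,0.5,-1],[0,0,0,0,0,0.5,-1],[0,0,0,0,0,0,-1],[0,0,0,0,0,0,-1],[0,0,0,0,0,0,-1]]' | sed -n '2p;4p'
python3 f.py
```

```text
position: [0.4711, -0.0261, 0.0627]
ft_force: [-1.1, 1.0, -0.1]
position: [0.4718, -0.0247, 0.0572]
ft_force: [-0.2, 1.1, 3.5]
MEAN t 8.3 F [-0.42  2.07  3.28] sd 0.27 pos [471.79 -24.79  57.17]
position: [0.4718, -0.0249, 0.056]
ft_force: [-1.6, 3.0, 5.0]
MEAN t 9.1 F [-0.8   2.97  5.48] sd 0.5 pos [471.8  -24.89  56.03]
```

```bash
python3 -m jog '[[0,0,0,0,0,1,-1],[0,0,0,0,0,1,-1],[0,0,0,0,0,0,-1],[0,0,0,0,0,0,-1],[0,0,0,0,0,0,-1]]' | sed -n '2p;4p'
python3 f.py
```

```text
position: [0.4718, -0.0249, 0.0542]
ft_force: [-1.6, 3.7, 7.9]
MEAN t 9.9 F [-1.31  2.93  8.1 ] sd 0.34 pos [471.85 -24.86  54.24]
```

Middling. I'll press 0.8 mm more so the depth is certain, then go on to nest 2.

```bash
python3 -m jog '[[0,0,0,0,0,0.8,-1],[0,0,0,0,0,0,-1],[0,0,0,0,0,0,-1],[0,0,0,0,0,0,-1],[0,0,0,0,0,0,-1]]' | sed -n '2p;4p'
python3 f.py
python3 -m jog '[[0,0,0,0,0,-15,-1],[0,0,0,0,0,-20,-1],[0,0,0,-40,0,0,-1],[0,0,0,-45,0,0,-1],[0,0,0,0,0,0,-1]]' | sed -n '2p;4p'
python3 d.py 478.9 -110.2 65 95
```

```text
position: [0.4719, -0.0249, 0.0535]
ft_force: [-3.0, 3.6, 9.0]
MEAN t 10.7 F [-1.95  3.31  9.14] sd 0.65 pos [471.87 -24.87  53.52]
position: [0.4795, -0.1139, 0.0881]
ft_force: [0.5, -0.4, 1.0]
t 11.2 pos [ 479.5 -113.9   88.1] yaw 94.72 tilt 0.13 F [ 0.5  -0.43  1.02] shift [ 3.8 -0.3 23.1] turnz -0.0049
```

```bash
python3 -m jog '[[0,0,-0.005,3.8,0,8,-1],[0,0,0,0,0,15,-1],[0,0,0,0,0,3,-1],[0,0,0,0,0,2,-1],[0,0,0,0,0,0,-1]]' | sed -n '2p;4p'
python3 f.py
python3 -m jog '[[0,0,0,0,0,1,-1],[0,0,0,0,0,1,-1],[0,0,0,0,0,0,-1],[0,0,0,0,0,0,-1],[0,0,0,0,0,0,-1]]' | sed -n '2p;4p'
python3 f.py
```

```text
position: [0.4783, -0.1048, 0.0602]
ft_force: [-2.4, 2.5, 5.8]
MEAN t 12.0 F [-2.48  2.27  5.14] sd 0.2 pos [ 478.41 -104.9    60.46]
position: [0.4784, -0.1049, 0.0587]
ft_force: [-4.6, 4.4, 9.3]
MEAN t 12.8 F [-4.47  4.2   9.85] sd 0.49 pos [ 478.4  -104.9    58.76]
```

Firm, at about 2.8 N/mm. I'm 5 mm off centre, so I'll lift, recentre and press properly.

```bash
python3 -m jog '[[0,0,0,0,0,-10,-1],[0,0,0,-5.3,0,0,-1],[0,0,0,0,0,0,-1],[0,0,0,0,0,0,-1],[0,0,0,0,0,0,-1]]' | sed -n '2p;4p'
python3 d.py 478.9 -110.2 58.7 95
python3 -m jog '[[0,0,0,0,0,5,-1],[0,0,0,0,0,3,-1],[0,0,0,0,0,2,-1],[0,0,0,0,0,0,-1],[0,0,0,0,0,0,-1]]' | sed -n '2p;4p'
python3 f.py
```

```text
position: [0.4791, -0.1111, 0.0679]
ft_force: [0.3, 0.5, 0.4]
t 13.3 pos [ 479.1 -111.1   67.9] yaw 95.22 tilt 0.02 F [0.34 0.47 0.4 ] shift [ 0.9 -0.1  9.2] turnz 0.0039
position: [0.4794, -0.1112, 0.0586]
ft_force: [-3.0, 0.5, 10.5]
MEAN t 14.1 F [-2.05  0.73  9.47] sd 0.37 pos [ 479.37 -111.21   58.63]
```

```bash
python3 -m jog '[[0,0,0,0,0,1,-1],[0,0,0,0,0,1,-1],[0,0,0,0,0,0,-1],[0,0,0,0,0,0,-1],[0,0,0,0,0,0,-1]]' | sed -n '2p;4p'
python3 f.py
```

```text
position: [0.4795, -0.1113, 0.057]
ft_force: [-3.5, 1.5, 14.3]
MEAN t 14.9 F [-3.76  1.29 14.22] sd 0.55 pos [ 479.46 -111.26   57.03]
```

```bash
python3 -m jog '[[0,0,0,0,0,0.8,-1],[0,0,0,0,0,0,-1],[0,0,0,0,0,0,-1],[0,0,0,0,0,0,-1],[0,0,0,0,0,0,-1]]' | sed -n '2p;4p'
python3 f.py
python3 -m jog '[[0,0,0,0,0,-10,-1],[0,0,0,0,0,-10,0.5],[0,0,0,0,0,0,0.5],[0,0,0,0,0,0,0.5],[0,0,0,0,0,0,0.5]]' | sed -n '2p;4,5p'
python3 d.py 478.9 -110.2 29 95
```

```text
position: [0.4795, -0.1113, 0.0564]
ft_force: [-4.8, 1.1, 17.0]
MEAN t 15.7 F [-4.53  1.37 16.49] sd 0.33 pos [ 479.51 -111.28   56.4 ]
position: [0.4789, -0.111, 0.0748]
ft_force: [-0.2, -0.7, -0.0]
opening: 0.0303
t 16.2 pos [ 478.9 -111.    74.8] yaw 95.23 tilt 0.05 F [-0.15 -0.73 -0.03] shift [ 0.8  0.1 45.8] turnz 0.004
```

```bash
python3 -m jog '[[0,0,0.004,0.8,0,0,0.5],[0,0,0,0,0,0,0.5],[0,0,0,0,0,0,0.5],[0,0,0,0,0,0,0.5],[0,0,0,0,0,12,0.5]]' | sed -n '2p;4,5p'
python3 -m jog '[[0,0,0,0,0,12,0.5],[0,0,0,0,0,12,0.5],[0,0,0,0,0,8,0.5],[0,0,0,0,0,1.8,0.5],[0,0,0,0,0,0,0.5]]' | sed -n '2p;4,5p'
python3 -m jog '[[0,0,0,0,0,0,-1],[0,0,0,0,0,0,-1],[0,0,0,0,0,0,-1],[0,0,0,0,0,0,-1],[0,0,0,0,0,0,-1]]' 20 | sed -n '2p;4,7p'
python3 d.py 478.9 -110.2 29 95
```

```text
position: [0.4799, -0.1107, 0.0639]
ft_force: [0.1, -0.2, -0.0]
opening: 0.0659
position: [0.479, -0.1103, 0.0292]
ft_force: [-0.3, -0.4, 0.2]
opening: 0.0661
position: [0.4792, -0.1104, 0.0298]
ft_force: [-0.0, -0.4, 1.6]
opening: 0.0392
grip_force: 20.0
t 17.7 pos [ 479.2 -110.4   29.8] yaw 95.0 tilt 0.03 F [-0.01 -0.43  1.63] shift [ 0.2 -0.3  0.8] turnz 0.0001
```

```bash
python3 -m jog '[[0,0,0,0,0,-5,-1],[0,0,0,0,0,-15,-1],[0,0,0,0,0,-25,-1],[0,0,0,0,0,-25,-1],[0,0,0,0,0,-20,-1]]' 25 | sed -n '2p;4,6p'
python3 -m jog '[[0,0,0,15,12,0,-1],[0,0,0,28,22.4,0,-1],[0,0,0,33,26,0,-1],[0,0,0,33,26,0,-1],[0,0,0,33,26,0,-1]]' | sed -n '2p;4,6p'
python3 -m jog '[[0,0,0,33,26,0,-1],[0,0,0,33,26,0,-1],[0,0,0,33,26,0,-1],[0,0,0,25,21,0,-1],[0,0,0,15,13,0,-1]]' | sed -n '2p;4,6p'
python3 -m jog '[[0,0,0,0,0,0,-1],[0,0,0,0,0,0,-1],[0,0,0,0,0,0,-1],[0,0,0,0,0,0,-1],[0,0,0,0,0,0,-1]]' | sed -n '2p;4,6p'
python3 d.py 678 190 33 90
python3 - <<'E'
from h import *
p,d=ctrl.snapshot("top");q,e=ctrl.snapshot("scene");np.save("pics/s1.npy",e);np.save("pics/t1.npy",d)
cv2.imwrite("pics/s1.png",np.hstack([cv2.resize(p[90:190,140:240],(400,400)),cv2.resize(q[100:220,250:370],(400,400))]))
E
```

```text
position: [0.4791, -0.1103, 0.121]
ft_force: [0.3, 0.0, -0.7]
opening: 0.0389
grip_force: 25.0
position: [0.5792, 0.0425, 0.1197]
ft_force: [0.1, -0.9, -1.2]
opening: 0.0392
grip_force: 25.0
position: [0.6785, 0.1915, 0.1191]
ft_force: [0.0, 0.0, -2.0]
opening: 0.0389
grip_force: 25.0
position: [0.6781, 0.1885, 0.1199]
ft_force: [0.2, 0.0, -2.0]
opening: 0.0388
grip_force: 25.0
t 19.7 pos [678.1 188.5 119.9] yaw 94.96 tilt 0.01 F [ 0.22  0.01 -2.03] shift [ 1.5  0.1 86.9] turnz 0.0865
```

View pics/s1.png

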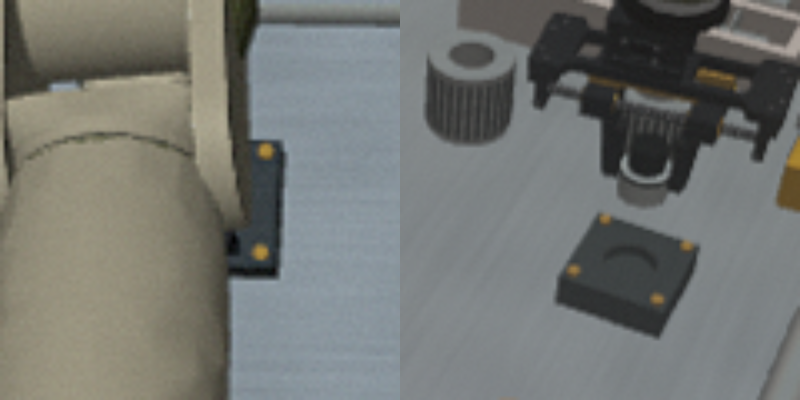

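The right half (scene view) shows the buffer held upright above the stand, with the stand's four bolts in view. I'll refine the socket centre from the bolts, and the cup's offset in the hand.

```bash
python3 - <<'E'
from h import *
from scipy.optimize import least_squares
for cam,(a,b,c,d) in(("top",(170,118,216,164)),("scene",(290,160,345,202))):
    p=cv2.imread(f"pics/{cam}0.png");h=cv2.cvtColor(p,cv2.COLOR_BGR2HSV)[b:d,a:c]
    m=((h[...,0]>10)&(h[...,0]<32)&(h[...,1]>90)&(h[...,2]>80)).astype(np.uint8)
    n,L,st,ce=cv2.connectedComponentsWithStats(m)
    pts=[w(cam,ce[i]+[a,b],z=.033)[:2]*1000 for i in range(1,n)]
    print(cam,st[1:,4],np.round(pts,1).tolist(),np.round(np.mean(pts,0),1))
o=ctrl.get_obs();print(np.round(o["position"]*1000,1))
P=cloud("scene",np.load("pics/s1.npy"));s=P[130:175,300:345].reshape(-1,3)*1000
for lo,hi in((103,108),(108,115),(115,119)):
    q=s[(s[:,2]>lo)&(s[:,2]<hi)&(np.hypot(*(s[:,:2]-[678,188]).T)<30)]
    if len(q)>6:
        r=least_squares(lambda c:np.hypot(q[:,0]-c[0],q[:,1]-c[1])-20,[678,188],loss="soft_l1");print(lo,len(q),np.round(r.x,1),np.round(np.sqrt(2*r.cost/len(q)),2))
E
```

```text
top [13 13 13 13] [[715.2, 227.1], [713.7, 154.3], [644.1, 226.9], [642.3, 155.7]] [678.8 191. ]
scene [ 6  9 10 10] [[644.2, 225.0], [715.9, 225.0], [643.6, 153.6], [714.6, 153.5]] [679.6 189.3]
[678.1 188.8 119.7]
103 19 [679.2 189. ] 0.82
108 33 [679.1 189.2] 0.98
115 22 [679.8 188.8] 1.42
```

```bash
python3 -m jog '[[0,0,0,0.8,0.6,10,-1],[0,0,0,0,0,20,-1],[0,0,0,0,0,20,-1],[0,0,0,0,0,15,-1],[0,0,0,0,0,5,-1]]' | sed -n '2p;4,6p'
python3 -m jog '[[0,0,0,0,0,2,-1],[0,0,0,0,0,2,-1],[0,0,0,0,0,2,-1],[0,0,0,0,0,0,-1],[0,0,0,0,0,0,-1]]' | sed -n '2p;4,6p'
python3 d.py 678.6 189.6 33.8 95
```

```text
position: [0.6778, 0.1899, 0.0471]
ft_force: [-0.1, -0.7, -1.1]
opening: 0.0386
grip_force: 25.0
position: [0.6788, 0.19, 0.0439]
ft_force: [0.3, 0.6, -0.8]
opening: 0.0391
grip_force: 25.0
t 20.8 pos [678.8 190.   43.9] yaw 95.0 tilt 0.03 F [ 0.26  0.57 -0.84] shift [-0.4 -0.3 10.1] turnz 0.0
```

No contact force yet at 2 mm below the stand's top, so the cup is entering the socket.

```bash
python3 -m jog '[[0,0,0,0,0,2,-1],[0,0,0,0,0,2,-1],[0,0,0,0,0,1,-1],[0,0,0,0,0,0,-1],[0,0,0,0,0,0,-1]]' | sed -n '2p;4,6p'
python3 d.py 678.6 189.6 33.8 95
```

```text
position: [0.6787, 0.19, 0.0385]
ft_force: [0.9, -1.7, -2.2]
opening: 0.039
grip_force: 25.0
t 21.3 pos [678.7 190.   38.5] yaw 95.0 tilt 0.0 F [ 0.94 -1.65 -2.18] shift [-0.4 -0.1  4.7] turnz -0.0
```

```bash
python3 -m jog '[[0,0,0,0,0,1.5,-1],[0,0,0,0,0,1.5,-1],[0,0,0,0,0,1,-1],[0,0,0,0,0,0,-1],[0,0,0,0,0,0,-1]]' | sed -n '2p;4,6p'
python3 f.py
python3 d.py 678.6 189.6 33.8 95
```

```text
position: [0.6787, 0.19, 0.0345]
ft_force: [-0.6, 0.1, -1.5]
opening: 0.0388
grip_force: 25.0
MEAN t 22.1 F [-0.09  0.1  -1.45] sd 0.62 pos [678.71 190.01  34.59]
t 22.1 pos [678.7 190.   34.6] yaw 95.0 tilt 0.0 F [ 0.08  0.4  -2.  ] shift [-0.4 -0.1  0.8] turnz 0.0001
```

```bash
python3 -m jog '[[0,0,0,0,0,0.7,-1],[0,0,0,0,0,0.5,-1],[0,0,0,0,0,0,-1],[0,0,0,0,0,0,-1],[0,0,0,0,0,0,-1]]' | sed -n '2p;4,6p'
python3 -m jog '[[0,0,0,0,0,0,0.4],[0,0,0,0,0,0,0.4],[0,0,0,0,0,0,0.4],[0,0,0,0,0,0,0.4],[0,0,0,0,0,0,0.4]]' | sed -n '2p;4,6p'
python3 -m jog '[[0,0,0,0,0,-10,0.4],[0,0,0,0,0,-25,0.4],[0,0,0,0,0,-25,0.4],[0,0,0,0,0,-25,0.4],[0,0,0,0,0,0,0.4]]' | sed -n '2p;4,6p'
python3 d.py 464.1 59.4 120 95
python3 - <<'E'
from h import *
q,e=ctrl.snapshot("scene")
cv2.imwrite("pics/s2.png",cv2.resize(q[100:220,250:400],(750,600)))
P=cloud("scene",e)[150:205,290:350].reshape(-1,3)*1000
q=P[(np.hypot(*(P[:,:2]-[679,189.5]).T)<26)]
print(np.percentile(q[:,2],[5,50,95,99]))
for lo,hi in((33,42),):
    s=q[(q[:,2]>lo)&(q[:,2]<hi)];print(len(s),np.round((s.min(0)+s.max(0))/2,1),np.round(np.ptp(s,0),1))
s=q[q[:,2]>60];print("button",np.round((s.min(0)+s.max(0))/2,1),np.round(s.max(0),1))
E
```

```text
position: [0.6788, 0.19, 0.0338]
ft_force: [-2.5, -0.2, 5.9]
opening: 0.0391
grip_force: 25.0
position: [0.6787, 0.19, 0.0332]
ft_force: [0.4, -0.4, 1.0]
opening: 0.0619
grip_force: 0.0
position: [0.6803, 0.1903, 0.1231]
ft_force: [0.5, -0.1, 0.6]
opening: 0.0613
grip_force: 0.0
t 23.6 pos [680.3 190.3 123.1] yaw 95.01 tilt 0.43 F [ 0.47 -0.11  0.63] shift [-111.5 -226.8    1.4] turnz 0.0001
[26.72811935 43.15396442 64.9555713  65.899105  ]
47 [681.2 183.6  37.7] [38.3 33.7  8.5]
button [680.4 189.8  63.2] [694.7 205.8  66.4]
```

View pics/s2.png

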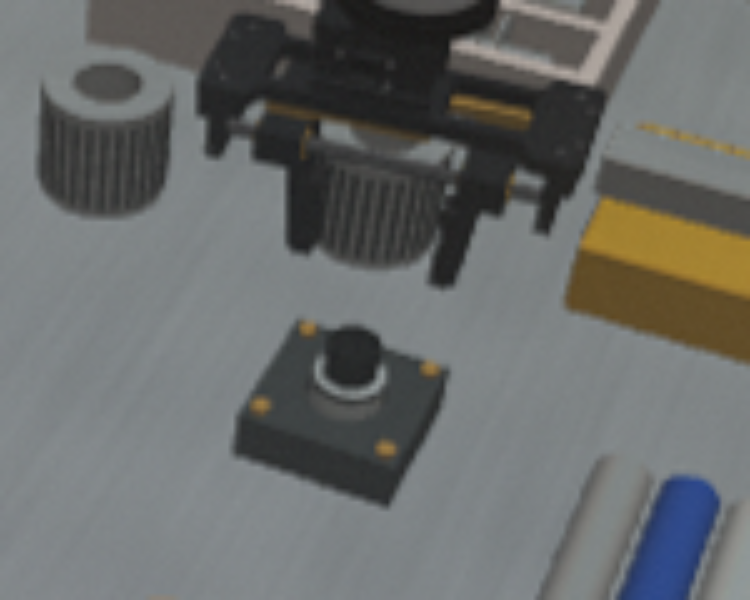

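The buffer stands upright in the socket at (350,375) in the crop. Floor contact came at TCP z = 33.8, as predicted. Now for the soft one in nest 0.

```bash
python3 -m jog '[[0,0,0,-7,-14,0,0.5],[0,0,0,-15,-31,0,0.5],[0,0,0,-18,-37,0,0.5],[0,0,0,-18,-37,0,0.5],[0,0,0,-18,-37,0,0.5]]' | sed -n '2p'
python3 -m jog '[[0,0,0,-18,-37,0,0.5],[0,0,0,-11,-22,0,0.5],[0,0,0,-6,-12,0,0.5],[0,0,0,0,0,0,0.5],[0,0,0,0,0,0,0.5]]' | sed -n '2p'
python3 d.py 464.1 59.4 29.5 95
```

```text
position: [0.5276, 0.1, 0.1171]
position: [0.4624, 0.0597, 0.118]
t 24.65 pos [462.4  59.7 118. ] yaw 94.98 tilt 0.02 F [ 0.79  0.07 -0.8 ] shift [-0.5  1.7 88.5] turnz -0.0003
```

```bash
python3 -m jog '[[0,0,0,-0.5,1.7,10,0.5],[0,0,0,0,0,25,0.5],[0,0,0,0,0,25,0.5],[0,0,0,0,0,18,0.5],[0,0,0,0,0,10,0.5]]' | sed -n '2p;4,5p'
python3 -m jog '[[0,0,0,0,0,0.5,0.5],[0,0,0,0,0,0,-1],[0,0,0,0,0,0,-1],[0,0,0,0,0,0,-1],[0,0,0,0,0,0,-1]]' 20 | sed -n '2p;4,6p'
python3 -m jog '[[0,0,0,0,0,0,-1],[0,0,0,0,0,-8,-1],[0,0,0,0,0,-22,-1],[0,0,0,0,0,-30,-1],[0,0,0,0,0,-30,-1]]' 25 | sed -n '2p;4,6p'
python3 d.py 674 -155 120 95
```

```text
position: [0.4635, 0.0597, 0.0281]
ft_force: [-0.1, 0.2, -0.2]
opening: 0.066
position: [0.4643, 0.0593, 0.0304]
ft_force: [-1.1, 1.1, 3.1]
opening: 0.0392
grip_force: 20.0
position: [0.4635, 0.0593, 0.121]
ft_force: [0.7, 0.9, -1.6]
opening: 0.0392
grip_force: 25.0
t 26.15 pos [463.5  59.3 121. ] yaw 95.0 tilt 0.06 F [ 0.73  0.91 -1.61] shift [-231.9  191.1    0.8] turnz 0.0
```

```bash
python3 -m jog '[[0,0,0,-13,11,0,-1],[0,0,0,-26,21,0,-1],[0,0,0,-32,26,0,-1],[0,0,0,-32,26,0,-1],[0,0,0,-32,26,0,-1]]' | sed -n '2p;5p'
python3 -m jog '[[0,0,0,-32,26,0,-1],[0,0,0,-30,26,0,-1],[0,0,0,-22,18,0,-1],[0,0,0,-12.9,11.1,0,-1],[0,0,0,0,0,0,-1]]' | sed -n '2p;5p'
python3 d.py 674 -155 22 95
```

```text
position: [0.586, -0.0668, 0.1201]
opening: 0.0389
position: [0.6749, -0.1565, 0.1192]
opening: 0.0394
t 27.15 pos [ 674.9 -156.5  119.2] yaw 94.92 tilt 0.03 F [-0.6   1.39 -1.59] shift [ 1.6 -0.7 97.2] turnz -0.0014
```

```bash
python3 -m jog '[[0,0,0,0,0,12,-1],[0,0,0,0,0,25,-1],[0,0,0,0,0,25,-1],[0,0,0,0,0,20,-1],[0,0,0,0,0,10,-1]]' | sed -n '2p;4,5p'
python3 -m jog '[[0,0,0,0,0,3,-1],[0,0,0,0,0,1.5,-1],[0,0,0,0,0,0,-1],[0,0,0,0,0,0,-1],[0,0,0,0,0,0,-1]]' | sed -n '2p;4,5p'
python3 -m jog '[[0,0,0,0,0,0,0.4],[0,0,0,0,0,0,0.4],[0,0,0,0,0,0,0.4],[0,0,0,0,0,0,0.4],[0,0,0,0,0,0,0.4]]' | sed -n '2p;4,6p'
python3 -m jog '[[0,0,0,0,0,-10,0.4],[0,0,0,0,0,-25,0.4],[0,0,0,0,0,-30,0.4],[0,0,0,0,0,-40,0.4],[0,0,0,0,0,-20,0.4]]' | sed -n '2p;4,6p'
python3 -m jog '[[0,0,0,-20,-10,-20,0.4],[0,0,0,-35,-20,0,0.4],[0,0,0,-40,-20,0,0.4],[0,0,0,-35,-15,0,0.4],[0,0,0,0,0,0,0.4]]' | sed -n '2p'
python3 - <<'E'
from h import *
p,d=ctrl.snapshot("top");q,e=ctrl.snapshot("scene");np.save("pics/s3.npy",e)
cv2.imwrite("pics/end.png",np.hstack([p[60:300,100:400],q[80:320,150:370]]))
P=cloud("top",d);
for n,(x,y) in dict(stand=(679,190),h1=(471.5,-25.4),bin=(674,-156)).items():
    for N,C in(("top",P),("scene",cloud("scene",e))):
        s=C.reshape(-1,3)*1000;s=s[(np.hypot(*(s[:,:2]-[x,y]).T)<40)];z0=np.percentile(s[:,2],99.5)
        t=s[s[:,2]>z0-6];print(n,N,round(z0,1),np.round(np.median(t,0),1),len(t))
E
```

```text
position: [0.6729, -0.1536, 0.0253]
ft_force: [0.2, 0.3, -2.0]
opening: 0.0392
position: [0.6748, -0.1552, 0.024]
ft_force: [0.4, 0.0, -1.5]
opening: 0.0385
position: [0.6746, -0.1551, 0.0234]
ft_force: [0.4, -0.5, 0.1]
opening: 0.0616
grip_force: 0.0
position: [0.6755, -0.1554, 0.1531]
ft_force: [0.2, 0.1, 0.1]
opening: 0.062
grip_force: 0.0
position: [0.6193, -0.2947, 0.1691]
stand top 69.1 [678.1 191.   66.5] 83
stand scene 66.1 [680.1 187.6  63.9] 72
h1 top 27.6 [502.1 -45.2  23. ] 14
h1 scene 20.3 [505.4 -11.2  19. ] 9
bin top 53.3 [ 676.2 -153.9   49.5] 76
bin scene 50.2 [ 676.7 -156.7   48.1] 128
```

View pics/end.png

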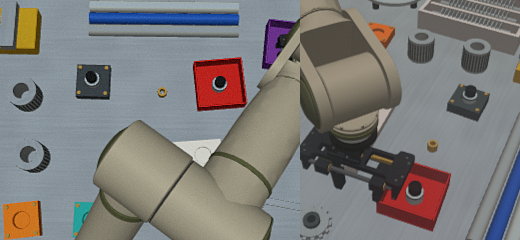

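The firm buffer is in the stand and the soft one stands in the bin. I'll swing the arm aside to check the middle nest.

```bash
python3 -m jog '[[0,0,0,-20,-20,-10,0.4],[0,0,0,-30,-30,-10,0.4],[0,0,0,-30,-30,-10,0.4],[0,0,0,-30,-30,-10,0.4],[0,0,0,-30,-30,0,0.4]]' | sed -n '2p'
python3 -m jog '[[0,0,0,-25,-25,0,0.4],[0,0,0,-15,-15,0,0.4],[0,0,0,0,0,0,0.4],[0,0,0,0,0,0,0.4],[0,0,0,0,0,0,0.4]]' | sed -n '2,4p'
python3 - <<'E'
from h import *
p,d=ctrl.snapshot("top");q,e=ctrl.snapshot("scene")
cv2.imwrite("pics/end2.png",np.hstack([p[60:300,100:400],q[80:320,150:370]]))
for N,C in(("top",cloud("top",d)),("scene",cloud("scene",e))):
    s=C.reshape(-1,3)*1000;s=s[(np.hypot(*(s[:,:2]-[471.5,-25.4]).T)<30)&(s[:,2]>48)&(s[:,2]<70)];print(N,len(s),np.round(np.median(s,0),1)) if len(s) else print(N,0)
E
```

```text
position: [0.4942, -0.4419, 0.2105]
position: [0.459, -0.4837, 0.2086]
tcp_rot: [0.0, 0.675, 0.738, 0.0]
ft_force: [-0.0, 0.5, -0.4]
top 104 [471.2 -24.9  58.6]
scene 101 [475.1 -29.4  56.5]
```

View pics/end2.png

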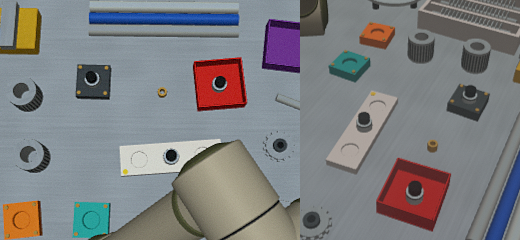

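The middling buffer is still in its nest, with its measured position unchanged. The stand and the bin are right, and the bystanders haven't moved.

```bash
python3 -c "
from rig import ctrl
print(ctrl.job_done())"
```

```text
the job is handed in; nothing more can be done
None
```

I pressed all three buttons in order (about 5 mm each by force and height), then put the firmest buffer (far nest) in the steel stand's socket and the softest (yellow-dot nest) in the red bin, left the middling one in the middle nest, and handed the job in at about 30 s; no verdict was shown.

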